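Draw a valve spool to its groove and hold it for inspection

TASK

Swing the flat keeper bar fully aside with its upright pin so that it clears the spool's collar, then take the spool by its knob and draw it straight out along its leaning bore, without forcing it sideways, until the whole groove and about one centimetre of the plain rod below it stand clear of the bore's mouth. Leave the keeper aside and the things round about where they are, and finish while still holding the spool there, drawn partway out and still.

Things in the scene. Friction and masses are not known exactly. Their poses are not given: they have to be found in the camera images.
- valve: aluminium block 70 x 110 x 95 mm, fixed in a grey bench cradle on the dark mat. Origin: centre of the bore's mouth, on its upper face, 118 mm above the table. z: out along the bore, leaning 0.35 rad from vertical towards the robot's side; x: away from the robot and up along the face; y: level, left. Block: x +-35 mm, y -43 to 67 mm, 95 mm down. Bore 21 mm in diameter, right through
- spool: loose steel spool, 0.18 to 0.35 kg, in the bore. Origin on its axis at the collar's underside, which rests on the block's face at the start; z outward. Outward: collar 30 mm in diameter up to 6 mm, stem 14 mm in diameter to 30 mm, round knob 24 mm in diameter from 30 to 60 mm (grip this). It slips back in if let go; pressing it on the bore or keeper with over 30 N is forcing it
- groove_edge (a point): point on the spool's axis at the groove's inner edge, 30 mm inward of the collar's underside. Inward of the collar: rod 20 mm in diameter to 16 mm, groove 14 mm in diameter from 16 to 30 mm, rod 20 mm in diameter from 30 to 88 mm (end). 30 mm inside the mouth at the start, it should end about 10 mm outside: a draw of 40 mm
- keeper (a joint): angle of the keeper, a dark steel bar 10 x 4 mm lying 7.5 mm above the block's face, turning about an axis parallel to the bore. At 0 its 28 mm arm lies over the collar's rim and its pin points along the valve's +y; it grows counter-clockwise from above (pin towards the robot) to a stop at 1.4. Starts at 0 to 0.25; clear of the collar beyond 0.8. Stays where left; 1.3 N at the pin turns it
- keeper_pivot (a point): point on the block's upper face on the keeper's turning axis, 38 mm from the bore's axis along the valve's +y
- keeper_pin (a point): centre of the top of the keeper's upright pin: 10 mm in diameter, 36 mm tall, parallel to the bore, 40 mm from the pivot, on the side away from the spool; its top is 47.5 mm above the block's face
- brush: brush about 170 mm long lying on the table, to be left alone; origin at its underside
- jar: small closed jar, 60 mm in diameter and 75 mm tall, to be left alone; origin at the centre of its underside
- carton: white carton, 85 x 60 x 45 mm, to be left alone; origin at the centre of its underside
- dish: shallow steel dish, 90 mm in diameter and 22 mm tall, to be left alone; origin at the centre of its underside
There are look-alikes about, which are no part of the job. What is shaped like the spool but green, purple or yellow is not meant.

How it is judged (in metres and radians):
On the way:
1. the keeper is swung aside, clear of the collar, with the spool still home (value of joint keeper above 0.8 rad and z of groove_edge in the frame of valve below -0.02 m), for 0.2 s.
At the end, for the whole second after the job is handed in: the spool is held still in the fingers, in line with the bore (within 0.06 rad), the groove's inner edge 3 to 18 mm outside the bore's mouth, bearing on the bore with less than 30 N, and the keeper still beyond 0.8 rad (z of groove_edge in the frame of valve above 0.003 m and distance between groove_edge and valve below 0.018 m and angle between the z axis of spool and the z axis of valve, either way round below 0.06 rad and contact force between the fingers and spool above 1.5 N and contact force between spool and valve below 30 N and linear speed of spool below 0.02 m/s and value of joint keeper above 0.8 rad); the arm keeps its last pose, push and grip.
It fails at once if the spool is forced against the bore or the keeper (over 30 N) (contact force between spool and valve above 30 N).
It fails at once if a bystander is moved by more than 30 mm (distance of any of brush, jar, carton, dish from where it was at the start of the episode above 0.03 m).
It also fails if it takes over 45 s, if anything falls off the work surface, if the arm or the gripper's body presses on something with over 40 N, if the wrist force passes 120 N, or if a joint passes its speed limit or range.

ROBOT

A 6-joint arm with a two-finger parallel gripper is mounted at the origin on the work surface. World frame = base frame: x ahead of the robot, y to its left, z up, the work surface at z = 0. Lengths are in mm, angles in rad, forces in N, time in s.
With the tool pointing down it reaches from about 400 to 825 mm from the base axis. Payload 7 kg.
Tool frame: the origin (TCP) lies midway between the tips of the shut fingers; the grasp point (between the pads) lies 19 mm behind it (ctrl.tcp_to_grasp is the distance from the TCP to the grasp point, in mm); x points along the fingers, z is the direction in which the jaws open and shut, and the axes are right-handed (so a half turn about x gives the same grasp; the last joint's range is limited). The gripper opens to 88 mm and grips with 3 to 60 N. Pads are 19 mm wide; open, the fingers measure 130 mm over their backs; the gripper's body (78 mm by 193 mm) begins 47 mm behind the grasp point.
Start: joints at [-0.936, 0.359, 0.012, 0, -1.224, -0.288], TCP at [229.398, -634.8, 226.561] pointing down, gripper open.
Joint ranges: [-3.07, 3.07], [-1.43, 2.12], [-1.02, 1.25], [-3.03, 1.67], [-3.05, -0], [-3.03, 3.03]. Speed limits (rad/s): [2.39, 2.39, 3.01, 3.14, 3.14, 3.14].

INTERFACE

Orientations are given as a unit quaternion [x, y, z, w].
In Python, from station import readout, viewer, ctrl gives the robot as it stands.
- The arm moves only by the shell command python3 -m jog 'ROWS' [FORCE]. ROWS is JSON, a list that holds one entry, the list of rows, each a list of 7 numbers: the shift along the tool's x, y, z in units of 40 mm (1.0 is 40 mm), then the turn, a rotation vector about the tool's x, y, z in units of 5 degrees (1.0 is 5 degrees), then the finger opening in mm, from 0 to 87.6. In form: [[[tx, ty, tz, rx, ry, rz, claw], ...]]. A call has 1 to 8 rows; each row shifts and turns the commanded pose from where the row before left it, along the tool's axes as they then stand; what a row does not reach is not made up. A row lasts 1/12 s, in which the tool goes at most 41.7 mm and 7.16 degrees, less where a joint would pass 70% of its speed; a pose out of reach is approached as far as the arm can. A call is refused whole if a number of a shift passes 1 or a number of a turn 1, either way. A call with a gripper value outside its range is refused whole. The fingers move at their own pace and stop on an object; FORCE is the grip in N (left out, the last holds). Time passes only in rows, so rows that do not move let the fingers close. It gives the time, the measured TCP pose, the force and the opening at its end, in the units of the state.
- readout.observe(): the state, without advancing time (a new reading comes with each control period).
- viewer.camera(name): name is "side" or "top"; returns a dict with "frame" (420x560x3 uint8, red, green, blue), "fx", "fy", "cx", "cy" (pixels), "T" (4x4, takes a point from camera to world coordinates). Camera axes: x right, y down, z forward; pixel columns grow to the right and rows downward; lengths in mm; the calibration is good to about 2 mm. A picture is of the moment at which its call begins. There is no depth.
- ctrl.hand_in(): hands the job in, once; it reports no verdict.
Trained networks look in a picture, given as the dict that the camera call returned (one of the last four; its "shot" number tells which), for a name from the list of things; names that differ only in an ending like _2 or _b are one class to them, and where a whole thing is asked for, a point or a joint stands for the part that bears it (a point fixed in the world has none). Each returns a list of dicts, best first, with "conf" (0 to 1); they miss things now and then, are a little off and sometimes report something else, mostly with a low value. They report only what shows in the picture. A call takes as long as a camera call. They do not tell look-alikes from the thing itself.
- viewer.spot_in(picture, thing): "point" ([row, column] as shares, 0 to 1, of the picture: columns of its width, rows of its height, amid what is visible of it).
- viewer.mark_of(picture, thing): "point" ([row, column] as shares, 0 to 1, of the picture: columns of its width, rows of its height: a listed point, or the origin of a listed thing).
The state is a dict: "clock": time; "qpos": joint angles; "joint_velocities": joint speeds; "joint_efforts": joint torques, N m; "tool_pos": TCP position; "tcp_rot": TCP orientation; "contact_force": force on the tool from outside, world axes, zero at the start; "torque": the same for the moment, N m; "gripper_width": finger opening in mm.
Only numpy, scipy, OpenCV 4.12 (cv2) and the standard library are available. Lean on these libraries where they do the work, as an engineer would, in place of code of your own. Each camera call takes 0.05 s, during which the arm holds its last target.

## Working session

There is one attempt and no reset: what is moved stays moved. The work goes in short steps, Python scripts to look and compute and a shell command to move; the robot and the scene stay as the last step left them, time stands still between calls to the robot, and variables do not carry over. Pictures are saved under pics/ and viewed, and the job is handed in when it is done.

```bash
ls; mkdir -p pics; cat > h.py <<'E'
import numpy as np, cv2
from station import readout, viewer, ctrl
def save(p,name,crop=None,scale=1):
    f=p["frame"][:,:,::-1]
    if crop: r0,r1,c0,c1=crop; f=f[r0:r1,c0:c1]
    cv2.imwrite("pics/"+name,cv2.resize(f,None,fx=scale,fy=scale,interpolation=cv2.INTER_CUBIC))
def ray(p,rc):
    T=np.array(p["T"]); h,w=p["frame"].shape[:2]
    u=rc[1]*w; v=rc[0]*h
    d=T[:3,:3]@np.array([(u-p["cx"])/p["fx"],(v-p["cy"])/p["fy"],1]); return T[:3,3],d/np.linalg.norm(d)
def proj(p,X):
    T=np.linalg.inv(np.array(p["T"])); c=T[:3,:3]@X+T[:3,3]
    return np.array([p["fx"]*c[0]/c[2]+p["cx"],p["fy"]*c[1]/c[2]+p["cy"]])
def tri(rs):
    A=0;b=0
    for o,d in rs:
        P=np.eye(3)-np.outer(d,d);A=A+P;b=b+P@o
    x=np.linalg.solve(A,b); return x,[np.linalg.norm((np.eye(3)-np.outer(d,d))@(x-o)) for o,d in rs]
E
python3 - <<'E'
from h import *
s=viewer.camera("side");t=viewer.camera("top")
save(s,"s0.png");save(t,"t0.png")
for n in ["valve","spool","groove_edge","keeper","keeper_pivot","keeper_pin","brush","jar","carton","dish"]:
  for k,p in(("s",s),("t",t)):
    for f in("spot_in","mark_of"):
      try:
        print(n,k,f,[(round(r["conf"],2),round(r["point"][1]*560),round(r["point"][0]*420)) for r in getattr(viewer,f)(p,n)][:5])
      except Exception as e: print(n,k,f,repr(e)[:100])
print(readout.observe(),ctrl.tcp_to_grasp)
print(s["T"],t["T"],s["fx"],t["fx"])
E
```

```text
pics
valve s spot_in [(0.63, 224, 218)]
valve s mark_of []
valve t spot_in [(0.83, 265, 166)]
valve t mark_of [(0.73, 272, 170)]
spool s spot_in [(0.96, 379, 316), (0.71, 248, 398), (0.56, 232, 202)]
spool s mark_of [(0.83, 372, 315), (0.72, 257, 406), (0.51, 240, 198), (0.48, 231, 209)]
spool t spot_in [(0.82, 335, 173), (0.72, 122, 209), (0.46, 267, 172)]
spool t mark_of [(0.88, 118, 215), (0.59, 333, 174), (0.44, 270, 172)]
groove_edge s spot_in [(0.72, 250, 396), (0.68, 233, 202), (0.59, 380, 320)]
groove_edge s mark_of [(0.76, 383, 322), (0.74, 251, 397), (0.68, 240, 189), (0.58, 229, 218)]
groove_edge t spot_in [(0.89, 190, 301), (0.84, 334, 172), (0.64, 121, 213), (0.5, 268, 171)]
groove_edge t mark_of [(0.86, 342, 168), (0.63, 183, 309), (0.6, 130, 212)]
keeper s spot_in [(0.43, 222, 223)]
keeper s mark_of ValueError('it knows: brush, carton, dish, groove_edge, jar, keeper_pin, keeper_pivot, spool, valve'
keeper t spot_in [(0.57, 250, 166)]
keeper t mark_of ValueError('it knows: brush, carton, dish, groove_edge, jar, keeper_pin, keeper_pivot, spool, valve'
keeper_pivot s spot
[... 1469 characters left out ...]
0.30077647,  0.47387638]), 'torque': array([-0.01850256, -0.04958386,  0.02728857]), 'gripper_width': 87.51450057271977} 18.8
[[-9.97501789e-01 -2.68019736e-02  6.53592820e-02  4.02146647e+02]
 [-6.69663414e-02  6.53306387e-01 -7.54126166e-01  8.11577338e+02]
 [-2.24875668e-02 -7.56619072e-01 -6.53469119e-01  7.53645907e+02]
 [ 0.00000000e+00  0.00000000e+00  0.00000000e+00  1.00000000e+00]] [[ 6.99352888e-03 -9.90830627e-01  1.34928719e-01  2.68027691e+02]
 [-9.99859108e-01 -4.86971079e-03  1.60639260e-02  5.76062663e+01]
 [-1.52595660e-02 -1.35022052e-01 -9.90725084e-01  1.43903468e+03]
 [ 0.00000000e+00  0.00000000e+00  0.00000000e+00  1.00000000e+00]] 383.1189573152343 496.38772990256166
```

View pics/s0.png

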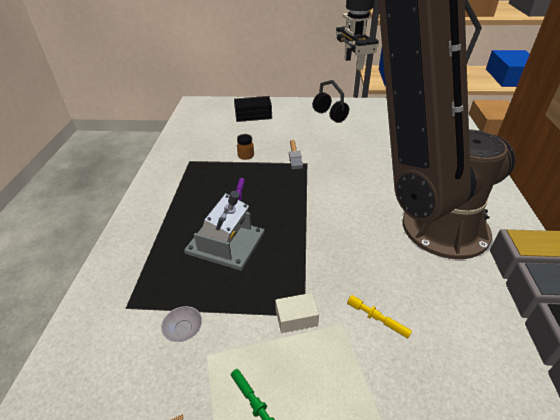

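View pics/t0.png

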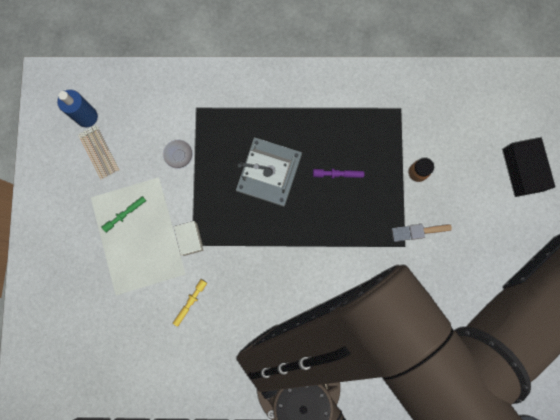

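```bash
python3 - <<'E'
import cv2
a=cv2.imread("pics/s0.png")[140:290,150:330];cv2.imwrite("pics/s0c.png",cv2.resize(a,None,fx=4,fy=4,interpolation=2))
a=cv2.imread("pics/t0.png")[120:230,210:360];cv2.imwrite("pics/t0c.png",cv2.resize(a,None,fx=5,fy=5,interpolation=2))
E
```

```text
(no output)
```

View pics/s0c.png

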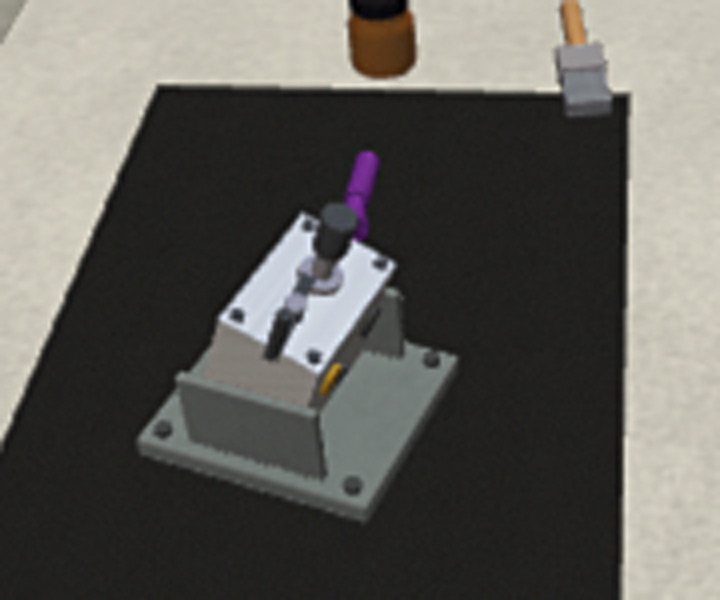

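View pics/t0c.png

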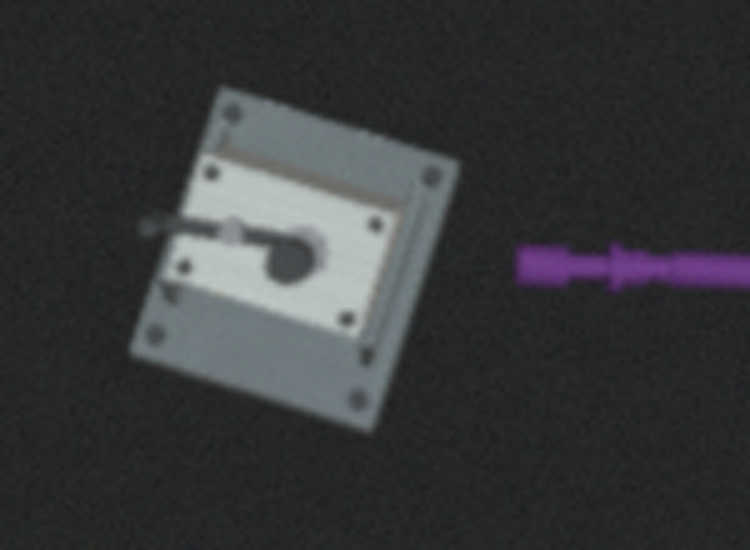

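```bash
cat > fit.py <<'E'
from h import *
from scipy.optimize import least_squares
from scipy.spatial.transform import Rotation as R
def frame(q,lean=.35,z=118):
    x,y,yaw=q[:3]
    Rv=R.from_euler('z',yaw).as_matrix()@np.array([[np.cos(lean),0,-np.sin(lean)],[0,1,0],[np.sin(lean),0,np.cos(lean)]])
    return Rv,np.array([x,y,z])
C=np.array([[35,-43,0],[-35,-43,0],[-35,67,0],[35,67,0]],float)
if __name__=="__main__":
    s=viewer.camera("side");t=viewer.camera("top")
    S=np.array([[303,213],[397,262],[318,378],[218,322]])/4+[150,140]
    Tt=np.array([[405,207],[358,342],[160,285],[205,152]])/5+[210,120]
    def res(q,full=False):
        Rv,o=frame(q,*(q[3:] if len(q)>3 else ()))
        r=[]
        for p,M in((s,S),(t,Tt)):
            for c,m in zip(C,M): r.append(proj(p,o+Rv@c)-m)
        return np.concatenate(r)
    for q0 in([480,40,-.27],[480,40,-.27,.35,118]):
        f=least_squares(res,q0,loss='soft_l1');print(f.x,np.round(res(f.x).reshape(-1,2),1).tolist())
    q=least_squares(res,[480,40,-.27],loss='soft_l1').x
    for ln,p,sc,off in(("s",s,4,(150,140)),("t",t,5,(210,120))):
        Rv,o=frame(q)
        f=p["frame"][:,:,::-1][off[1]:off[1]+110,off[0]:off[0]+150]; f=cv2.resize(f,None,fx=sc,fy=sc,interpolation=2)
        def dr(a,b,col):
            A,B=[tuple(int(v) for v in (proj(p,o+Rv@np.array(x,float))-off)*sc) for x in(a,b)];cv2.line(f,A,B,col,1)
        for i in range(4): dr(C[i],C[(i+1)%4],(0,0,255))
        dr((0,0,0),(0,0,60),(0,255,0)); dr((0,38,0),(0,38,10),(255,0,0))
        for k in(0,.1,.2):
            e=np.array([0,38,0])+40*np.array([-np.sin(k),np.cos(k),0]); dr(e+[0,0,11.5],e+[0,0,47.5],(0,255,255) if k!=.1 else (255,0,255))
        cv2.imwrite(f"pics/fit{ln}.png",f)
E
python3 fit.py
```

```text
[587.15922455  81.01753519 -31.72483756] [[0.0, -0.4], [-0.2, -0.2], [0.6, -1.7], [0.5, -1.3], [-2.7, 1.2], [-0.8, -1.3], [0.7, -2.0], [-1.3, 0.1]]
[588.18659185  78.65968443 -50.57819308 -31.09262201 113.0389986 ] [[0.0, 0.7], [-0.2, 0.5], [0.5, -1.2], [0.4, -0.3], [-1.8, 1.3], [-0.1, -1.2], [1.6, -2.0], [-0.2, 0.1]]
```

View pics/fits.png

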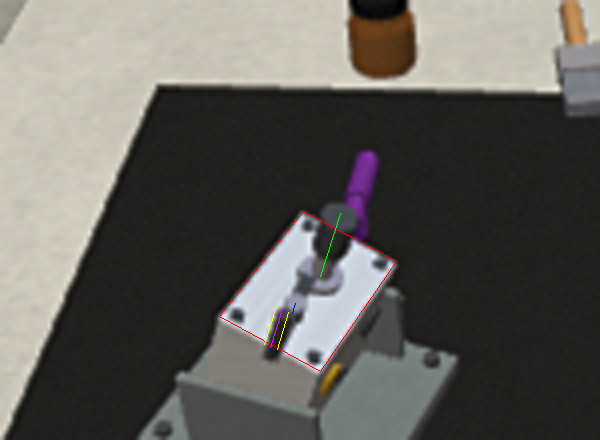

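View pics/fitt.png

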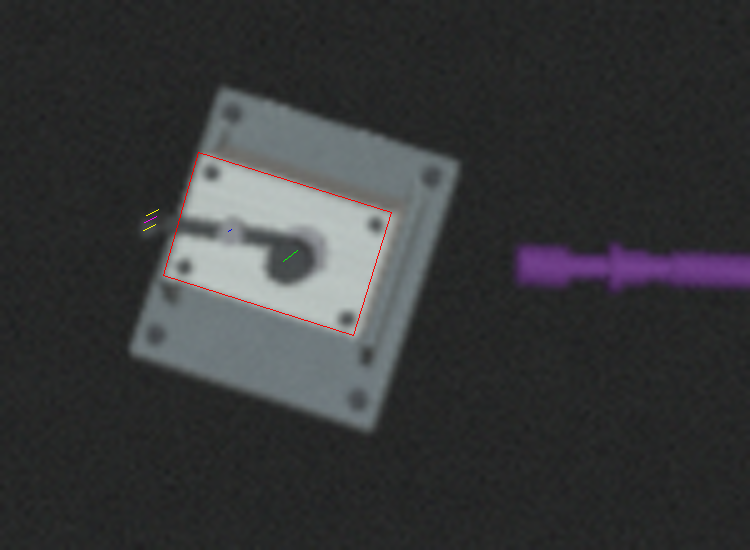

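```bash
cat > plan.py <<'E'
from fit import *
Q=[587.2,81.0,-.309]
def tgt(pv,zsign=1,Q=Q):
    Rv,o=frame(Q); x=-Rv[:,2]; z=zsign*Rv[:,1]; return o+Rv@np.array(pv,float), np.stack([x,np.cross(z,x),z],1)
def go(pv,zsign=1,Q=Q,n=True):
    s=readout.observe(); Rc=R.from_quat(s["tcp_rot"]); P,Rt=tgt(pv,zsign,Q)
    rv=(Rc.inv()*R.from_matrix(Rt)).as_rotvec(degrees=True)
    d=P-s["tool_pos"]
    Rv,o=frame(Q)
    print("clock",round(s["clock"],2),"F",np.round(s["contact_force"],1),"w",round(s["gripper_width"],1),"q",np.round(s["qpos"],2))
    print("tcp in valve",np.round(Rv.T@(s["tool_pos"]-o),1),"target",np.round(P,1))
    print("rot/5deg",np.round(rv/5,2)," shift in cur tool/40",np.round(Rc.as_matrix().T@d/40,2)," in target tool/40",np.round(Rt.T@d/40,2))
E
python3 - <<'E'
from plan import *
print(R.from_quat(readout.observe()["tcp_rot"]).as_matrix().round(2))
for z in(1,-1): go([30,90,110],z)
E
```

```text
[[-0.   -0.94 -0.34]
 [ 0.   -0.34  0.94]
 [-1.    0.    0.  ]]
clock 2.1 F [-0.8  0.6 -0.1] w 87.8 q [-0.94  0.36  0.01 -0.   -1.22 -0.29]
tcp in valve [ -78.5 -790.7  144.2] target [605.5 169.6 231.6]
rot/5deg [ 7.44  1.32 -3.87]  shift in cur tool/40 [ -0.13 -15.68  15.72]  in target tool/40 [ 0.86 -2.71 22.02]
clock 2.1 F [-0.8  0.6 -0.1] w 87.8 q [-0.94  0.36  0.01 -0.   -1.22 -0.29]
tcp in valve [ -78.5 -790.7  144.2] target [605.5 169.6 231.6]
rot/5deg [-28.12   4.97   1.69]  shift in cur tool/40 [ -0.13 -15.68  15.72]  in target tool/40 [  0.86   2.71 -22.02]
```

```bash
python3 -m jog '[[[-0.3,-0.3,0.3,0,0,0,0],[-0.3,-0.6,0.6,0,0,0,0],[-0.1,-0.7,0.7,0,0,0,0],[0,-0.7,0.7,0,0,0,0],[0,-0.7,0.7,0,0,0,0],[0,-0.7,0.7,0,0,0,0],[0,-0.7,0.7,0,0,0,0],[0,-0.7,0.7,0,0,0,0]]]' 20
python3 -m jog '[[[0,-0.7,0.7,0,0,0,0],[0,-0.7,0.7,0,0,0,0],[0,-0.7,0.7,0,0,0,0],[0,-0.7,0.7,0,0,0,0],[0,-0.7,0.7,0,0,0,0],[0,-0.7,0.7,0,0,0,0],[0,-0.7,0.7,0,0,0,0],[0,-0.7,0.7,0,0,0,0]]]'
python3 -m jog '[[[0,-0.7,0.7,0.9,0.16,-0.47,0],[0,0,0,0.9,0.16,-0.47,0],[0,0,0,0.9,0.16,-0.47,0],[0,0,0,0.9,0.16,-0.47,0],[0,0,0,0.9,0.16,-0.47,0],[0,0,0,0.9,0.16,-0.47,0],[0,0,0,0.9,0.16,-0.47,0],[0,0,0,0.9,0.16,-0.47,0]]]'
python3 -c "
from plan import *
go([30,90,110])"
```

```text
clock: 2.77
tool_pos: [352.3, -371.9, 254.8]
tcp_rot: [0.579, -0.406, -0.578, -0.406]
contact_force: [1.3, -0.4, -0.1]
gripper_width: 40.1
clock: 3.43
tool_pos: [486.9, -84.8, 255.1]
tcp_rot: [0.579, -0.406, -0.579, -0.406]
contact_force: [0.6, 0.0, -0.2]
gripper_width: 0.5
clock: 4.1
tool_pos: [503.3, -50.7, 255.1]
tcp_rot: [-0.513, 0.487, 0.319, 0.631]
contact_force: [0.3, -0.7, 0.2]
gripper_width: 0.2
clock 4.1 F [ 0.3 -0.7  0.2] w 0.2 q [ 0.46 -0.16 -0.69  0.32 -0.81 -2.52]
tcp in valve [   9.5 -151.   142.4] target [605.5 169.6 231.6]
rot/5deg [ 0.19  0.05 -0.07]  shift in cur tool/40 [ 0.83 -0.62  6.01]  in target tool/40 [ 0.81 -0.51  6.03]
```

```bash
for i in 1 2 3 4; do :; done
python3 -m jog '[[[0,0,0,-1,0,0,0],[0,0,0,-1,0,0,0],[0,0,0,-1,0,0,0],[0,0,0,-1,0,0,0],[0,0,0,-1,0,0,0],[0,0,0,-1,0,0,0],[0,0,0,-1,0,0,0],[0,0,0,-1,0,0,0]]]' >/dev/null
python3 -m jog '[[[0,0,0,-1,0,0,0],[0,0,0,-1,0,0,0],[0,0,0,-1,0,0,0],[0,0,0,-1,0,0,0],[0,0,0,-1,0,0,0],[0,0,0,-1,0,0,0],[0,0,0,-1,0,0,0],[0,0,0,-1,0,0,0]]]' > /dev/null
python3 -m jog '[[[0,0,0,-1,0,0,0],[0,0,0,-1,0,0,0],[0,0,0,-1,0,0,0],[0,0,0,-1,0,0,0],[0,0,0,-1,0,0,0],[0,0,0,-1,0,0,0],[0,0,0,-1,0,0,0],[0,0,0,-1,0,0,0]]]' >/dev/null
python3 -m jog '[[[0,0,0,-1,0,0,0],[0,0,0,-1,0,0,0],[0,0,0,-1,0,0,0],[0,0,0,-1,0,0,0],[0,0,0,-1,0,0,0],[0,0,0,-1,0,0,0],[0,0,0,-1,0,0,0],[0,0,0,-1,0,0,0]]]'
python3 -m jog '[[[0,0,0,-1,0,0,0],[0,0,0,-1,0,0,0],[0,0,0,-1,0,0,0],[0,0,0,-1,0,0,0]]]'
python3 -c "
from plan import *
go([30,90,110],-1)"
```

```text
clock: 6.77
tool_pos: [503.3, -51.0, 254.8]
tcp_rot: [0.708, 0.232, -0.535, 0.398]
contact_force: [-0.3, -0.4, 0.4]
gripper_width: 0.4
clock: 7.1
tool_pos: [503.2, -51.0, 254.8]
tcp_rot: [0.628, 0.321, -0.487, 0.515]
contact_force: [-0.1, -0.5, 0.7]
gripper_width: 0.2
clock 7.1 F [-0.1 -0.5  0.7] w 0.2 q [ 0.46 -0.16 -0.69  0.32 -0.81  0.63]
tcp in valve [   9.5 -151.3  142.2] target [605.5 169.6 231.6]
rot/5deg [ 0.28 -0.04  0.1 ]  shift in cur tool/40 [ 0.82  0.67 -6.01]  in target tool/40 [ 0.8   0.51 -6.03]
```

```bash

python3 -m jog '[[[0,0,0,0.28,-0.04,0.1,0],[0.1,0.07,-0.9,0,0,0,0],[0.1,0.07,-0.9,0,0,0,0],[0.1,0.07,-0.9,0,0,0,0],[0.1,0.07,-0.9,0,0,0,0],[0.1,0.07,-0.9,0,0,0,0],[0.1,0.07,-0.9,0,0,0,0],[0.2,0.1,-0.6,0,0,0,0]]]'
python3 - <<'E'
from plan import *
go([30,90,110],-1)
s=viewer.camera("side");t=viewer.camera("top")
P=readout.observe()["tool_pos"]; print(proj(s,P),proj(t,P))
save(s,"s1c.png",(120,270,150,330),4);save(t,"t1c.png",(100,220,200,360),5)
E
```

```text
clock: 7.77
tool_pos: [607.4, 171.3, 232.6]
tcp_rot: [0.636, 0.311, -0.489, 0.509]
contact_force: [0.5, -0.5, 0.7]
gripper_width: 0.1
clock 7.77 F [ 0.5 -0.5  0.7] w 0.1 q [ 0.75  0.13 -0.5   0.42 -0.81  0.24]
tcp in valve [ 31.6  92.2 110.5] target [605.5 169.6 231.6]
rot/5deg [-0.03 -0.02 -0.01]  shift in cur tool/40 [ 0.01 -0.04  0.06]  in target tool/40 [ 0.01 -0.04  0.06]
[208.83372519 196.73919578] [232.84587033 151.50487249]
```

View pics/s1c.png

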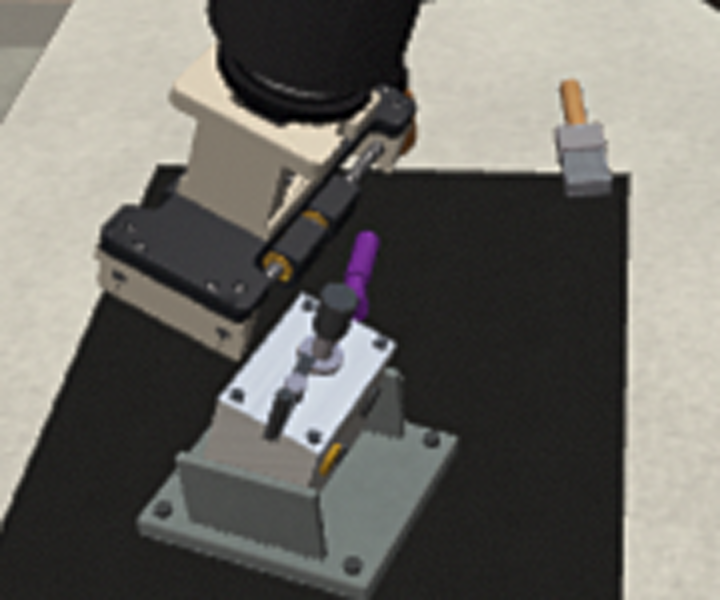

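View pics/t1c.png

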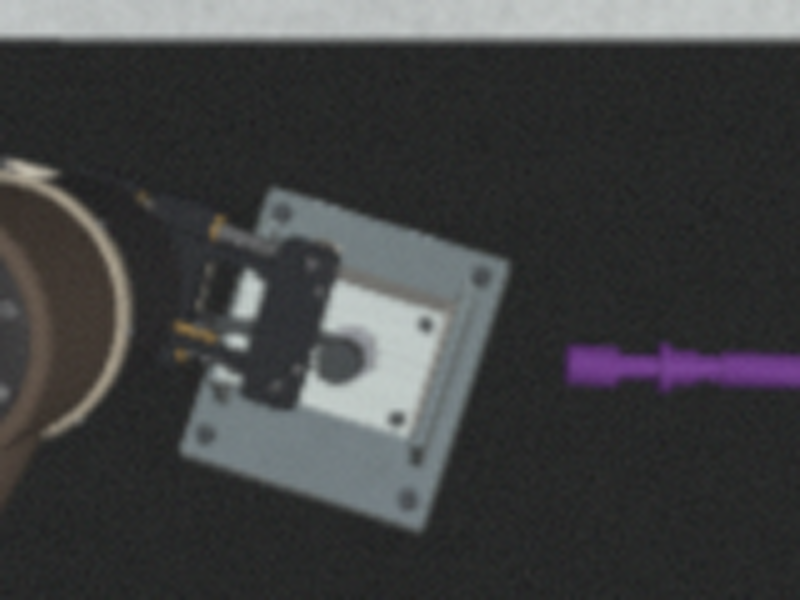

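```bash

python3 -m jog '[[[0.4,-0.1,0.25,0,0,0,0],[0.8,0,0,0,0,0,0],[0.6,0,0,0,0,0,0],[0.4,0,0,0,0,0,0],[0,0,0,0,0,0,0]]]'
python3 - <<'E'
from plan import *
go([-20,70,20],-1)
s=viewer.camera("side")
save(s,"s2c.png",(120,270,150,330),4)
E
```

```text
clock: 8.28
tool_pos: [626.8, 148.5, 144.4]
tcp_rot: [0.634, 0.31, -0.493, 0.509]
contact_force: [-0.3, -0.5, -0.1]
gripper_width: 0.1
clock 8.28 F [-0.3 -0.5 -0.1] w 0.1 q [ 0.67  0.23 -0.63  0.54 -0.59  0.16]
tcp in valve [25.2 76.3 18.8] target [584.1 155.5 129.9]
rot/5deg [-0.04  0.05  0.04]  shift in cur tool/40 [-0.02 -1.13  0.16]  in target tool/40 [-0.03 -1.13  0.16]
```

View pics/s2c.png

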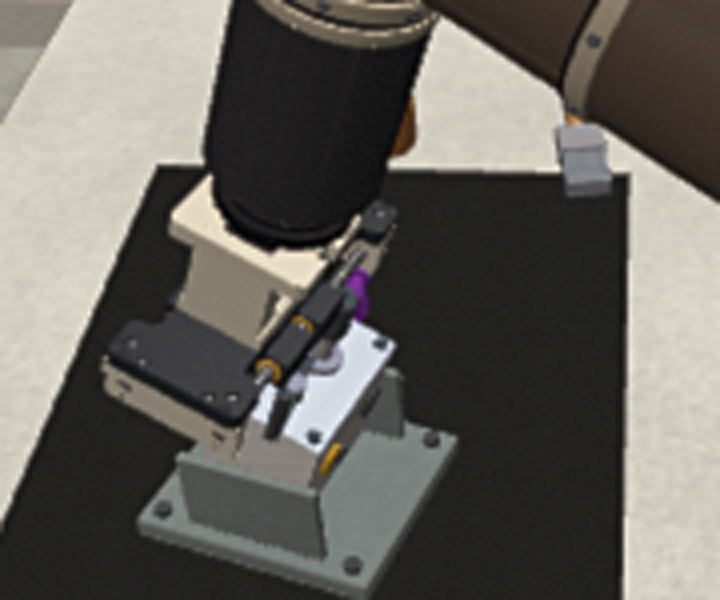

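```bash

python3 -m jog '[[[0,-0.15,0,0,0,0,0],[0,-0.15,0.05,0,0,0,0]]]'
python3 -m jog '[[[0,-0.15,0.05,0,0,0,0],[0,-0.15,0.05,0,0,0,0]]]'
python3 -m jog '[[[0,-0.15,0.05,0,0,0,0],[0,-0.15,0.05,0,0,0,0],[0,0,0,0,0,0,0]]]'
python3 - <<'E'
from plan import *
go([-20,70,20],-1)
s=viewer.camera("side")
save(s,"s3c.png",(120,270,150,330),4)
E
```

```text
clock: 8.5
tool_pos: [617.2, 152.8, 145.3]
tcp_rot: [0.637, 0.31, -0.489, 0.509]
contact_force: [-0.4, 0.3, -0.1]
gripper_width: 0.7
clock: 8.67
tool_pos: [604.7, 152.7, 141.0]
tcp_rot: [0.637, 0.311, -0.489, 0.509]
contact_force: [0.8, 2.2, 0.8]
gripper_width: 1.1
clock: 8.92
tool_pos: [591.6, 151.2, 135.5]
tcp_rot: [0.636, 0.311, -0.49, 0.509]
contact_force: [-0.5, 0.4, 0.3]
gripper_width: 0.7
clock 8.92 F [-0.5  0.4  0.3] w 0.7 q [ 0.71  0.18 -0.72  0.59 -0.55  0.06]
tcp in valve [-10.1  68.2  22.3] target [584.1 155.5 129.9]
rot/5deg [-0.04 -0.    0.01]  shift in cur tool/40 [ 0.06 -0.25 -0.04]  in target tool/40 [ 0.06 -0.25 -0.05]
```

View pics/s3c.png

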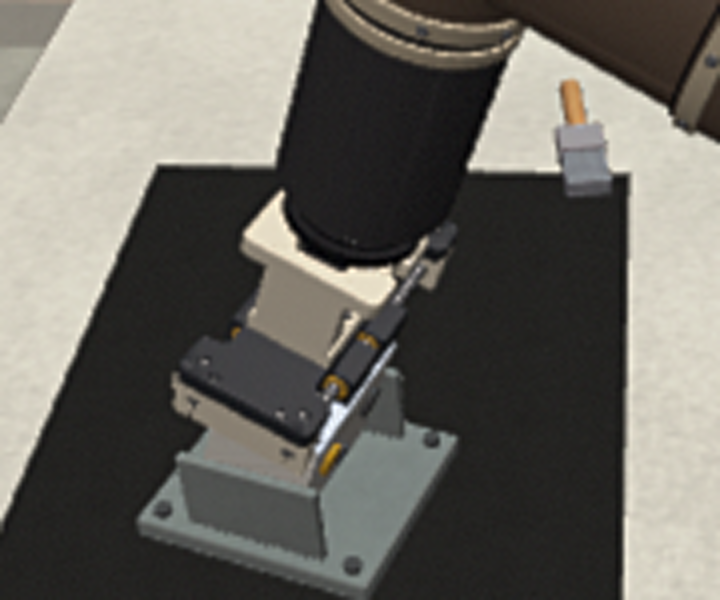

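```bash

python3 -m jog '[[[0,-0.1,0.05,0,0,0,0],[0,-0.1,0.05,0,0,0,0]]]'
python3 -m jog '[[[0,-0.08,0,0,0,0,0],[0,0,0,0,0,0,0]]]'
python3 - <<'E'
from plan import *
go([-20,70,20],-1)
t=viewer.camera("top")
save(t,"t4c.png",(100,220,200,360),5)
E
```

```text
clock: 9.13
tool_pos: [584.5, 149.0, 133.0]
tcp_rot: [0.636, 0.31, -0.491, 0.509]
contact_force: [6.9, -10.2, 4.5]
gripper_width: 0.4
clock: 9.3
tool_pos: [581.2, 147.0, 132.1]
tcp_rot: [0.635, 0.308, -0.493, 0.509]
contact_force: [8.9, -14.5, 5.0]
gripper_width: 0.3
clock 9.3 F [  8.9 -14.5   5. ] w 0.3 q [ 0.71  0.17 -0.75  0.61 -0.55  0.03]
tcp in valve [-19.4  61.   22.1] target [584.1 155.5 129.9]
rot/5deg [-0.07  0.08 -0.  ]  shift in cur tool/40 [ 0.05 -0.02 -0.22]  in target tool/40 [ 0.05 -0.02 -0.22]
```

View pics/t4c.png

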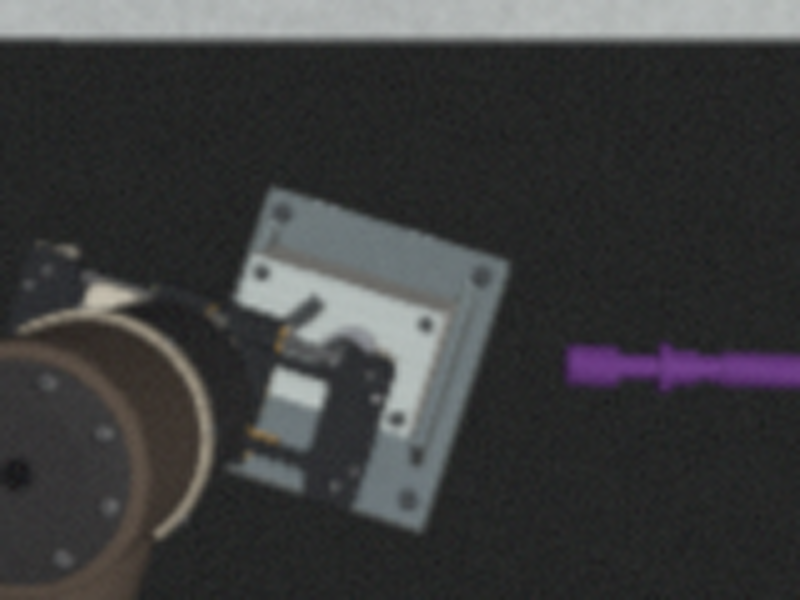

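```bash

python3 -m jog '[[[0,0.04,0.08,0,0,0,0],[0,0.02,0.08,0,0,0,0]]]'
python3 -m jog '[[[0,0,0.06,0,0,0,0],[0,0,0,0,0,0,0]]]'
python3 - <<'E'
from plan import *
go([-20,70,20],-1)
t=viewer.camera("top")
save(t,"t5c.png",(100,220,200,360),5)
E
```

```text
clock: 9.52
tool_pos: [581.7, 143.5, 132.3]
tcp_rot: [0.636, 0.31, -0.491, 0.509]
contact_force: [0.5, 0.8, 0.5]
gripper_width: 0.8
clock: 9.68
tool_pos: [580.9, 141.6, 132.4]
tcp_rot: [0.636, 0.311, -0.49, 0.509]
contact_force: [1.8, -0.5, -0.4]
gripper_width: 0.4
clock 9.68 F [ 1.8 -0.5 -0.4] w 0.4 q [ 0.7   0.17 -0.76  0.6  -0.54  0.05]
tcp in valve [-18.   55.8  21.9] target [584.1 155.5 129.9]
rot/5deg [-0.05 -0.    0.01]  shift in cur tool/40 [ 0.05 -0.05 -0.35]  in target tool/40 [ 0.05 -0.05 -0.35]
```

View pics/t5c.png

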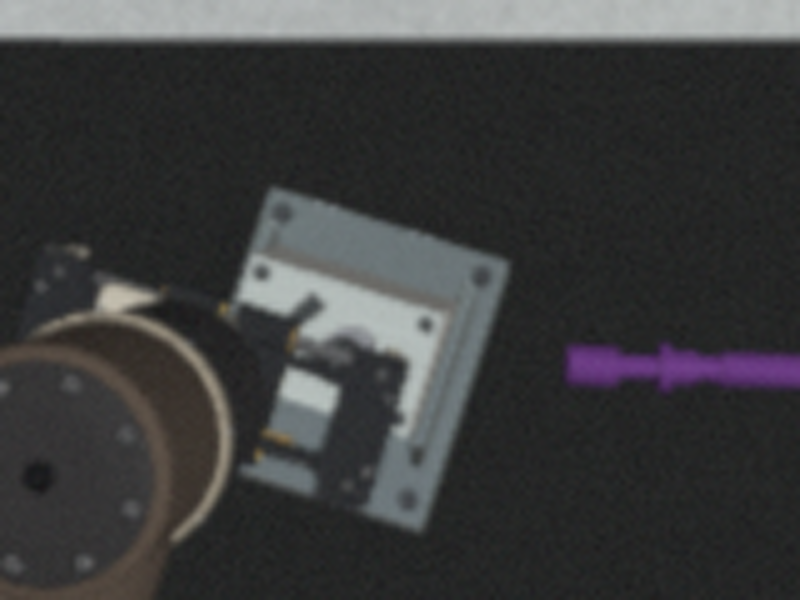

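```bash

python3 -m jog '[[[0,-0.05,0.08,0,0,0,0],[0,-0.05,0.08,0,0,0,0],[0,0,0,0,0,0,0]]]'
python3 -m jog '[[[0,0.15,-0.03,0,0,0,0],[0,0.15,0,0,0,0,0],[-0.6,0.1,0,0,0,0,0],[-0.9,0,0,0,0,0,0],[-0.9,0,-0.5,0,0,0,0],[-0.4,0,-0.9,0,0,0,0],[0,0,-0.9,0,0,0,0],[0,0,-0.9,0,0,0,80]]]'
python3 - <<'E'
from plan import *
go([0,0,100],-1)
t=viewer.camera("top");s=viewer.camera("side")
save(t,"t6c.png",(100,220,200,360),5)
save(s,"s6c.png",(120,270,150,330),4)
for p in(t,s):
  for n in("keeper_pin","keeper_pivot"): print(n,[(round(r["conf"],2),round(r["point"][1]*560,1),round(r["point"][0]*420,1)) for r in viewer.mark_of(p,n)])
E
```

```text
clock: 9.98
tool_pos: [575.0, 136.3, 131.0]
tcp_rot: [0.636, 0.31, -0.491, 0.509]
contact_force: [2.9, -1.8, -0.4]
gripper_width: 0.5
clock: 10.65
tool_pos: [593.8, 269.3, 244.5]
tcp_rot: [0.637, 0.311, -0.489, 0.508]
contact_force: [0.5, -0.1, -0.5]
gripper_width: 3.4
clock 10.65 F [ 0.5 -0.1 -0.5] w 3.4 q [ 0.9   0.17 -0.41  0.42 -0.89  0.11]
tcp in valve [ -4.5 181.4 136.3] target [554.5  91.4 211.9]
rot/5deg [-0.05 -0.05 -0.01]  shift in cur tool/40 [0.89 0.13 4.54]  in target tool/40 [0.91 0.11 4.53]
keeper_pin [(0.64, 244.0, 177.2)]
keeper_pivot [(0.76, 256.4, 169.6)]
keeper_pin [(0.6, 237.1, 216.4)]
keeper_pivot [(0.86, 223.2, 220.9)]
```

View pics/t6c.png

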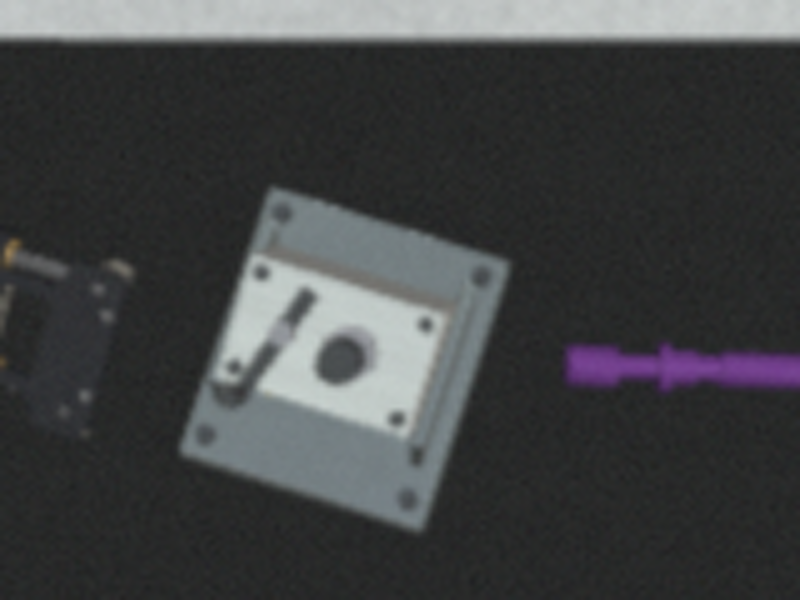

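View pics/s6c.png

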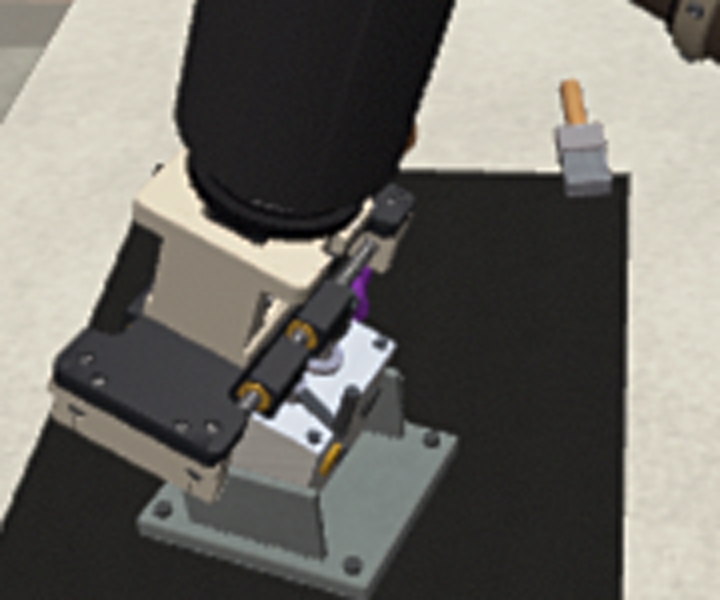

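```bash
python3 - <<'E'
from plan import *
t=viewer.camera("top");s=viewer.camera("side");go([0,0,100],-1)
def sil(p,Q,z0,z1,r):
    Rv,o=frame(Q);m=np.zeros((420*8,560*8),np.uint8);a=np.linspace(0,2*np.pi,40)
    pts=np.array([proj(p,o+Rv@np.array([r*np.cos(k),r*np.sin(k),z])) for z in(z0,z1) for k in a])
    h=cv2.convexHull((pts*8).astype(np.int32));M=cv2.moments(h);return M["m10"]/M["m00"]/8,M["m01"]/M["m00"]/8,cv2.contourArea(h)/64
im=cv2.imread("pics/s0.png")
for n,p,f,(r0,r1,c0,c1) in(("t",t,t["frame"][:,:,::-1],(164,180,260,277)),("s",s,im,(188,206,226,242))):
    g=cv2.cvtColor(np.ascontiguousarray(f),cv2.COLOR_BGR2GRAY)[r0:r1,c0:c1].astype(int)
    print(n,sil(p,Q,30,60,12)); 
    print("\n".join(" ".join("%3d"%v for v in r) for r in g), (r0,c0))
E
```

```text
clock 11.05 F [-1.3 -0.7  0.2] w 33.6 q [ 0.89  0.17 -0.42  0.42 -0.89  0.11]
tcp in valve [ -5.2 177.9 133.9] target [554.5  91.4 211.9]
rot/5deg [-0.05  0.    0.01]  shift in cur tool/40 [0.85 0.15 4.45]  in target tool/40 [0.85 0.13 4.45]
t (267.30638765812625, 171.77126677582996, 81.109375)
163 192 198 200 200 200 199 197 196 196 198 198 199 200 201 199 200
186 195 197 198 199 198 197 188 175 172 168 170 179 191 198 200 202
197 198 197 197 195 187 174 159 151 148 148 152 160 172 186 196 199
201 201 202 200 181 161 135 110 101 106 123 137 150 156 165 186 198
200 201 202 196 161 121  93  81  70  67  80 110 136 149 151 182 199
203 203 199 184 135  91  79  78  74  73  67  79 109 138 149 178 196
203 203 199 157 106  80  75  79  77  77  75  70  95 132 150 170 188
203 203 186 135  85  80  76  76  77  76  78  71  86 129 152 175 194
203 202 180 125  85  79  78  78  78  77  78  72  89 130 150 179 198
201 199 169 116  84  79  76  77  78  78  76  78 105 139 156 181 197
200 198 183 132  84  77  80  77  80  78  82  99 133 166 183 195 199
200 198 193 156 108  88  80  80  83  89 111 146 176 193 
[... 812 characters left out ...]
2  53  67  74  77  75  73  75  77  75  47  47  49
 61  66 115  91  44  45  66  74  76  75  75  77  67  43  45  44
 96  91 124  56  37  43  46  52  58  67  58  52  41  39  48  48
206 212 173  63  39  43  43  42  43  42  35  29  31  35  44  44
216 219 113  43  40  45  43  41  38  34  25  33  71  46  39  28
214 219  78  33  40  45  43  38  37  32  26  80 177 110  56  27
215 219  76  32  42  43  42  40  36  26  24  98 217 214 169  98
216 218 109  41  39  42  41  38  33  21  48 166 220 219 215 208
214 214 165  64  38  39  36  35  22  27  99 210 217 213 212 213
186 165 139  77  55  42  36  28  37 102 207 219 213 211 209 210
155 150 109  93  90  70  59  49 111 207 221 215 211 209 208 208 (188, 226)
```

```bash

python3 -m jog '[[[0,0.13,0.6,-0.05,0,0,60],[0.1,0,0.9,0,0,0,60],[0.2,0,0.9,0,0,0,60],[0.2,0,0.9,0,0,0,60],[0.2,0,0.7,0,0,0,60],[0.15,0,0.45,0,0,0,60],[0,0,0,0,0,0,60],[0,0,0,0,0,0,60]]]'
python3 - <<'E'
from plan import *
go([0,0,26],-1)
t=viewer.camera("top");s=viewer.camera("side")
save(t,"t7c.png",(100,220,200,360),5)
save(s,"s7c.png",(120,270,150,330),4)
for p in(s,t):print(proj(p,readout.observe()["tool_pos"]))
E
```

```text
clock: 11.72
tool_pos: [554.2, 90.4, 212.3]
tcp_rot: [0.635, 0.311, -0.49, 0.51]
contact_force: [-0.5, 0.6, 0.3]
gripper_width: 59.9
clock 11.72 F [-0.5  0.6  0.3] w 59.9 q [ 0.69  0.01 -0.68  0.45 -0.73  0.26]
tcp in valve [ 1.000e-01 -1.100e+00  1.003e+02] target [578.7  83.7 142.4]
rot/5deg [-0.02  0.   -0.  ]  shift in cur tool/40 [ 1.86 -0.   -0.03]  in target tool/40 [ 1.86 -0.   -0.03]
[238.54782198 182.20632348]
[264.36241682 173.73592249]
```

View pics/s7c.png

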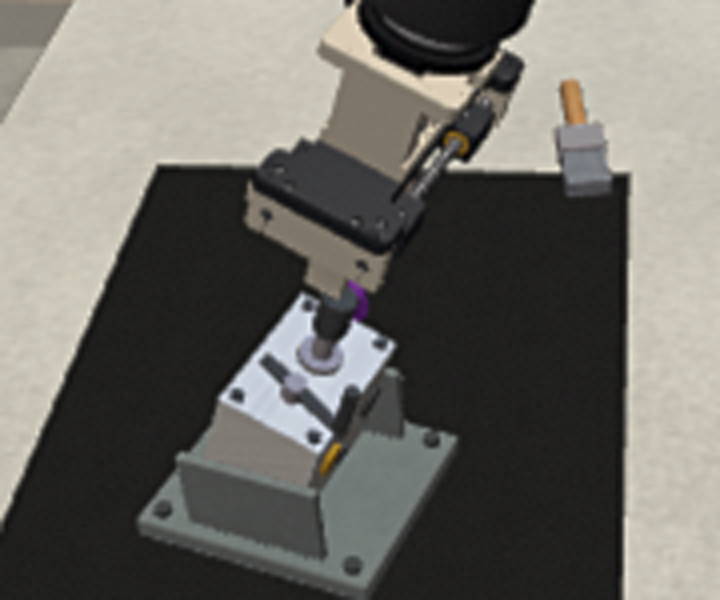

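View pics/t7c.png

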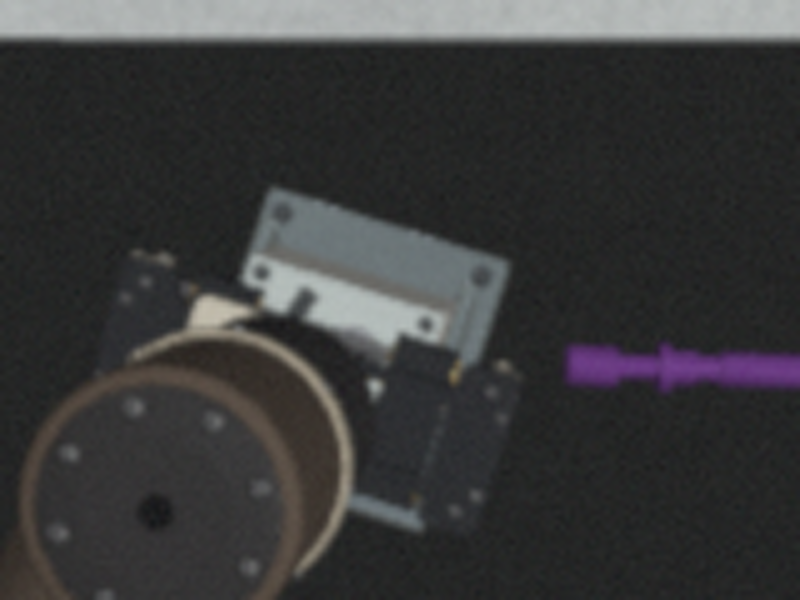

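```bash
python3 - <<'E'
from plan import *
s=viewer.camera("side");st=readout.observe();Rc=R.from_quat(st["tcp_rot"]).as_matrix()
f=cv2.resize(np.ascontiguousarray(s["frame"][150:230,190:270,::-1]),None,fx=7,fy=7,interpolation=2)
def pt(v): return tuple(int(k) for k in ((proj(s,st["tool_pos"]+Rc@np.array(v,float))-[190,150]+.5)*7))
for zz in(-30,-51):
    for a,b in (((0,-9.5,zz),(0,9.5,zz)),((0,-9.5,zz),(-40,-9.5,zz)),((0,9.5,zz),(-40,9.5,zz))): cv2.line(f,pt(a),pt(b),(0,0,255) if zz==-30 else (0,255,0),1)
cv2.line(f,pt((0,0,0)),pt((100,0,0)),(255,255,0),1)
cv2.imwrite("pics/s8.png",f)
E
```

```text
(no output)
```

View pics/s8.png

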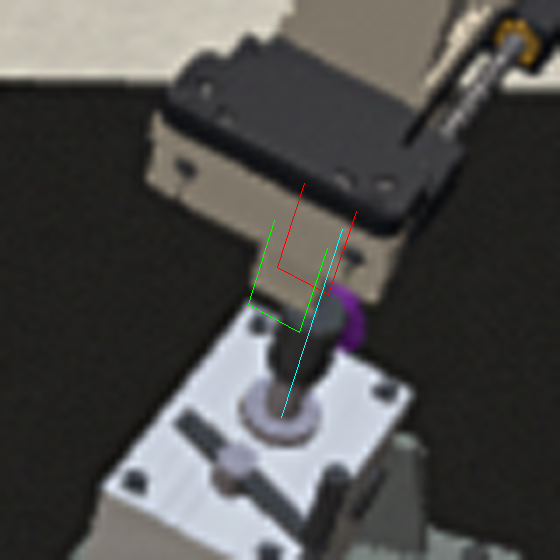

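```bash

python3 -m jog '[[[0.5,0,0,0,0,0,60],[0.5,0,0,0,0,0,60],[0.4,0,-0.02,0,0,0,60],[0.3,0,-0.02,0,0,0,60],[0.16,0,0,0,0,0,60],[0,0,0,0,0,0,60]]]'
python3 - <<'E'
from plan import *
go([0,0,26],-1)
s=viewer.camera("side")
save(s,"s9c.png",(150,250,170,290),5)
E
```

```text
clock: 12.37
tool_pos: [579.2, 86.0, 140.5]
tcp_rot: [0.634, 0.312, -0.49, 0.51]
contact_force: [-0.8, -0.3, 1.1]
gripper_width: 59.8
clock 12.37 F [-0.8 -0.3  1.1] w 59.8 q [ 0.62  0.13 -0.78  0.58 -0.53  0.17]
tcp in valve [-0.8  2.3 24.2] target [578.7  83.7 142.4]
rot/5deg [0.02 0.02 0.02]  shift in cur tool/40 [-0.04  0.02  0.06]  in target tool/40 [-0.04  0.02  0.06]
```

View pics/s9c.png

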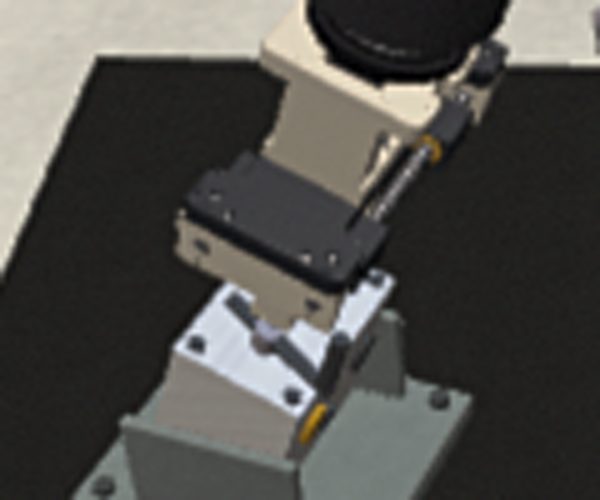

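```bash

python3 -m jog '[[[-0.04,0.02,0.05,0,0,0,45],[0,0,0,0,0,0,35],[0,0,0,0,0,0,28]]]' 8
python3 -c "
from plan import *
go([0,0,26],-1)"
python3 -m jog '[[[0,0,0,0,0,0,26],[0,0,0,0,0,0,24],[0,0,0,0,0,0,22]]]' 8
python3 -c "
from plan import *
go([0,0,26],-1)"
```

```text
clock: 12.67
tool_pos: [579.4, 84.5, 144.9]
tcp_rot: [0.635, 0.312, -0.489, 0.51]
contact_force: [-0.2, -0.6, 1.2]
gripper_width: 45.0
clock 12.67 F [-0.2 -0.6  1.2] w 45.0 q [ 0.61  0.12 -0.77  0.57 -0.53  0.17]
tcp in valve [ 1.2  0.9 28.2] target [578.7  83.7 142.4]
rot/5deg [ 0.   -0.02 -0.01]  shift in cur tool/40 [ 0.05 -0.03  0.02]  in target tool/40 [ 0.05 -0.03  0.02]
clock: 12.92
tool_pos: [579.1, 84.2, 144.1]
tcp_rot: [0.635, 0.312, -0.489, 0.51]
contact_force: [0.3, -0.6, 0.8]
gripper_width: 25.8
clock 12.92 F [ 0.3 -0.6  0.8] w 25.8 q [ 0.61  0.12 -0.77  0.57 -0.53  0.17]
tcp in valve [ 0.7  0.6 27.5] target [578.7  83.7 142.4]
rot/5deg [ 0.01 -0.01  0.  ]  shift in cur tool/40 [ 0.04 -0.02  0.01]  in target tool/40 [ 0.04 -0.02  0.01]
```

```bash

python3 -m jog '[[[0,0,0,0,0,0,23],[0,0,0,0,0,0,20],[0,0,0,0,0,0,15]]]' 8
python3 -m jog '[[[0,0,0,0,0,0,10],[0,0,0,0,0,0,10]]]' 15
python3 -c "
from plan import *
go([0,0,26],-1)"
```

```text
clock: 13.17
tool_pos: [579.1, 84.2, 143.9]
tcp_rot: [0.635, 0.312, -0.489, 0.51]
contact_force: [-2.4, 1.0, 2.2]
gripper_width: 23.8
clock: 13.33
tool_pos: [579.1, 84.2, 143.9]
tcp_rot: [0.635, 0.312, -0.489, 0.51]
contact_force: [-1.5, 1.0, 2.5]
gripper_width: 23.6
clock 13.33 F [-1.5  1.   2.5] w 23.6 q [ 0.61  0.12 -0.77  0.57 -0.53  0.17]
tcp in valve [ 0.8  0.6 27.3] target [578.7  83.7 142.4]
rot/5deg [ 0.01 -0.01  0.  ]  shift in cur tool/40 [ 0.03 -0.02  0.02]  in target tool/40 [ 0.03 -0.02  0.02]
```

```bash
cat > st.py <<'E'
from plan import *
s=readout.observe();Rv,o=frame(Q)
print(round(s["clock"],2),"Fv",np.round(Rv.T@s["contact_force"],1),"Tv",np.round(Rv.T@s["torque"],2),"tcp_v",np.round(Rv.T@(s["tool_pos"]-o),1),"w",round(s["gripper_width"],2))
E
python3 st.py
python3 -m jog '[[[-0.06,0,0,0,0,0,10],[-0.06,0,0,0,0,0,10],[0,0,0,0,0,0,10]]]' 25 >/dev/null; python3 st.py
python3 -m jog '[[[-0.06,0,0,0,0,0,10],[-0.06,0,0,0,0,0,10],[0,0,0,0,0,0,10]]]' >/dev/null; python3 st.py
```

```text
13.33 Fv [-0.7  0.5  3. ] Tv [0.09 1.76 0.09] tcp_v [ 0.8  0.6 27.3] w 23.56
13.58 Fv [-0.4  0.6 -3.3] Tv [0.09 1.51 0.05] tcp_v [ 0.4  0.2 32. ] w 23.57
13.83 Fv [-1.4  0.9 -3.5] Tv [-0.05  1.6   0.03] tcp_v [ 0.6  0.3 37. ] w 23.26
```

```bash

python3 -m jog '[[[-0.06,0,0,0,0,0,10],[-0.06,0,0,0,0,0,10],[-0.06,0,0,0,0,0,10],[0,0,0,0,0,0,10]]]' >/dev/null; python3 st.py
python3 -m jog '[[[-0.06,0,0,0,0,0,10],[-0.06,0,0,0,0,0,10],[-0.06,0,0,0,0,0,10],[0,0,0,0,0,0,10]]]'  >/dev/null; python3 st.py
python3 - <<'E'
from h import *
s=viewer.camera("side")
save(s,"s10c.png",(130,250,170,290),5)
E
```

```text
14.17 Fv [-0.9  0.4 -3. ] Tv [-0.1   1.67  0.08] tcp_v [ 0.7  0.4 44.4] w 23.7
14.5 Fv [-1.4  0.1 -3. ] Tv [-0.09  1.76  0.08] tcp_v [ 0.8  0.5 51.6] w 23.34
```

View pics/s10c.png

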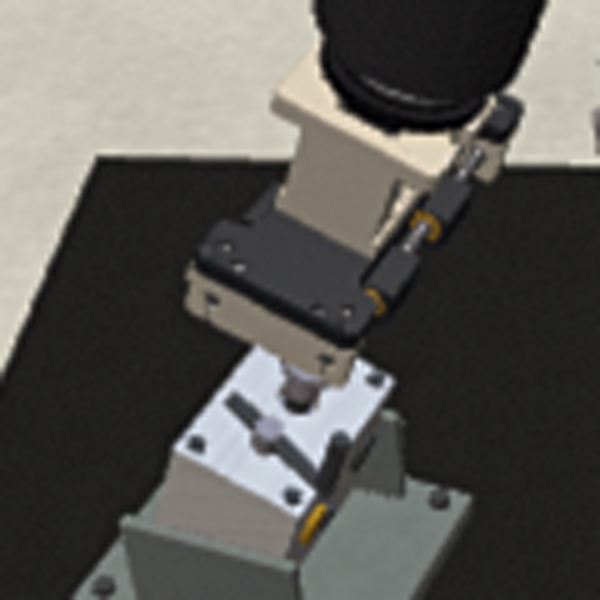

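```bash

python3 -m jog '[[[-0.07,0,0,0,0,0,10],[-0.07,0,0,0,0,0,10],[-0.07,0,0,0,0,0,10],[0,0,0,0,0,0,10]]]'  >/dev/null; python3 st.py
python3 -m jog '[[[-0.07,0,0,0,0,0,10],[-0.07,0,0,0,0,0,10],[-0.04,0,0,0,0,0,10],[0,0,0,0,0,0,10],[0,0,0,0,0,0,10]]]'  >/dev/null; python3 st.py
python3 - <<'E'
from plan import *
s=viewer.camera("side");t=viewer.camera("top")
save(s,"s11.png",(130,250,170,290),5); save(t,"t11.png",(100,220,200,360),5)
f=cv2.resize(np.ascontiguousarray(s["frame"][170:240,200:270,::-1]),None,fx=8,fy=8,interpolation=2)
Rv,o=frame(Q)
for z,c in((0,(0,0,255)),(10,(0,255,0)),(24,(255,255,0)),(40,(255,0,255))):
    r={0:10.5,10:10,24:10,40:15}[z]
    P=np.array([proj(s,o+Rv@np.array([r*np.cos(a),r*np.sin(a),z])) for a in np.linspace(0,6.283,40)])
    cv2.polylines(f,[((P-[200,170]+.5)*8).astype(np.int32)],True,c,1)
cv2.imwrite("pics/s11m.png",f)
for n in("groove_edge","spool","keeper_pin"): print(n,[(round(r["conf"],2),round(r["point"][1]*560,1),round(r["point"][0]*420,1)) for r in viewer.mark_of(s,n)])
print("model groove", proj(s,o+Rv@[0,0,10.]),"collar",proj(s,o+Rv@[0,0,40.]))
E
```

```text
14.88 Fv [-2.  -0.4 -3.9] Tv [-0.07  1.79  0.  ] tcp_v [ 0.9  0.6 60.2] w 23.08
15.3 Fv [-0.9  1.1 -3. ] Tv [-0.05  1.72  0.  ] tcp_v [ 0.6  0.5 66.9] w 23.54
groove_edge [(0.92, 249.6, 394.0), (0.88, 382.2, 322.2), (0.45, 228.4, 203.9)]
spool [(0.65, 234.1, 198.6), (0.61, 255.1, 407.1), (0.56, 373.6, 317.6)]
keeper_pin [(0.5, 236.5, 220.5)]
model groove [230.81437089 206.56127152] collar [233.36412709 198.82332467]
```

View pics/s11.png

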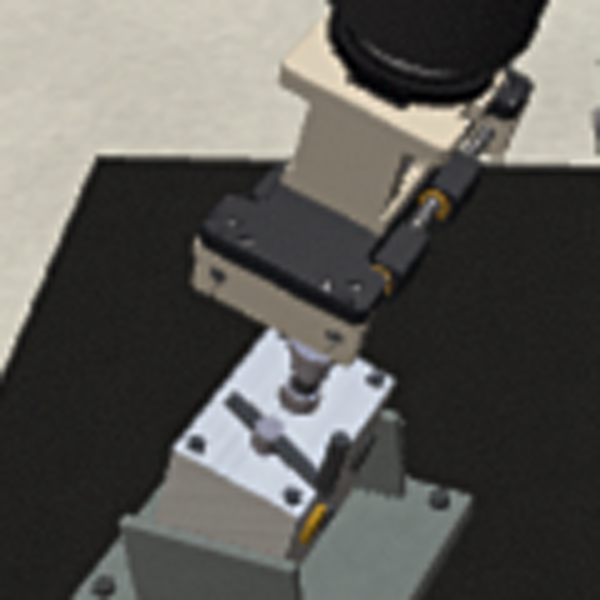

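View pics/s11m.png

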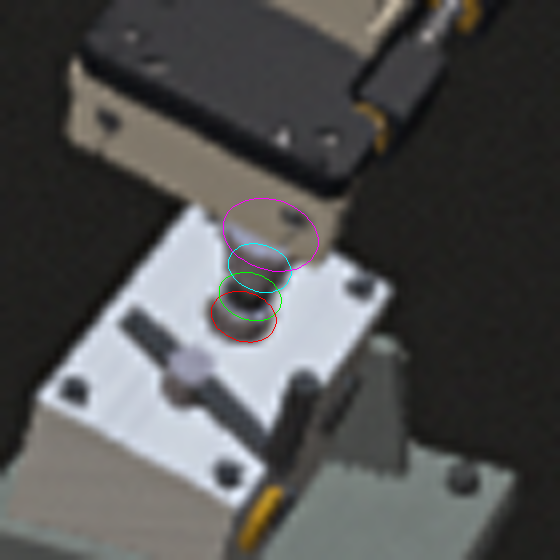

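View pics/t11.png

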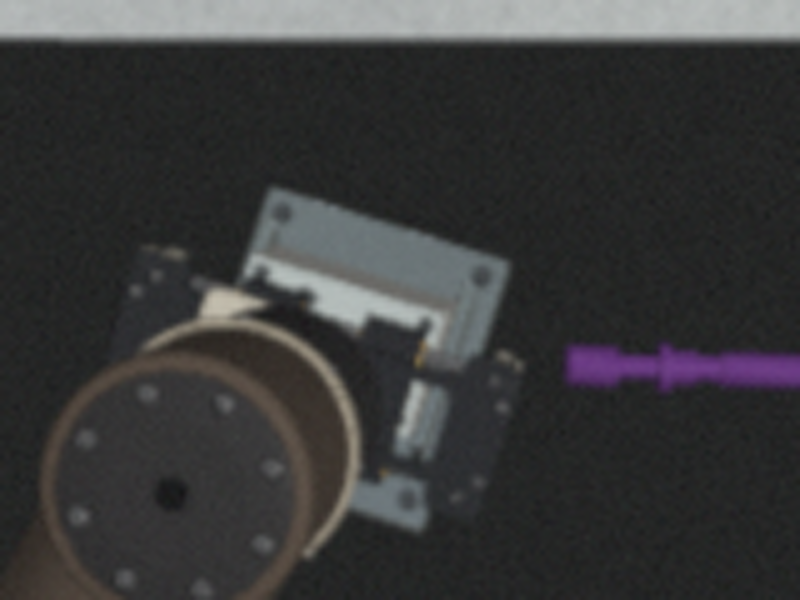

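```bash

python3 -m jog '[[[0,0,0,0,0,0,10],[0,0,0,0,0,0,10],[0,0,0,0,0,0,10]]]' >/dev/null; python3 st.py
python3 -c "
from station import ctrl
print(ctrl.hand_in())"
```

```text
15.8 Fv [-0.8 -0.2 -2.8] Tv [-0.05  1.63 -0.04] tcp_v [ 0.6  0.4 66.7] w 23.34
the job is handed in; nothing more can be done
None
```

I swung the keeper bar aside by its pin and drew the spool straight out along its bore by about 39.5 mm. I handed the job in at 15.8 s with the spool still held; the hand-in gives no verdict.

- **Keeper:** it measured about 1.27 rad in the top picture, and 1.2 rad from the finger's position. It still stood aside in the last side picture.
- **Spool position:** from the arm's travel, the groove's inner edge is about 9.5 mm outside the mouth. In the last side picture the groove and a short length of the plain rod below it stand clear, matching the projected model.
- **Forces while drawing:** about 2 N or less sideways and 3 to 4 N along the bore, roughly the spool's weight. Grip was set to 25 N, with the knob held at a 23.3 mm opening. The last two readings, 0.5 s apart, differed by 0.2 mm.
- **Line with the bore:** the tool was within about 0.002 rad of the bore direction I fitted when it took hold. The fitted lean came out as 0.32 rad when left free, against the given 0.35, and I used 0.35.

**What went less smoothly:**
- The finger jammed on the pin by friction during the swing, at about 18 N. I freed it by following the pin's arc.
- The networks' groove-edge mark on the spool had low confidence (0.45), about 3.5 pixels from my projected point.
- I did not re-measure the brush, jar, carton and dish at the end. The arm felt no contact near them.

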